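Unlock the ratchet clamp and run its pad down on the bearing race

TASK

Clamp the bearing race: slide the safety catch fully aside, press the release button it covered all the way in, then work the ratchet lever back and forth until the pressure pad is screwed down tight on the race and the lever will drive no further. Then let go, leaving the catch open and the canister, oil cup, scraper and puller undisturbed.

Things in the scene. Friction and masses are not known exactly. Their poses are not given: they have to be found in the camera images.
- press: Black bridge clamp bolted to the bench, sole plate 150 x 270 mm. Origin: on the bench, on the vertical spindle axis; z up; offsets below are in its own x, y, z. The race (62 mm ring) stands under the bridge on this axis, top at z 46 mm. Bridge top z 105; above it the round ratchet head (radius 32, top z 128), the lever, and at +y the lock. Stop bolts at (-52, +-54) mm, tops z 127, limit the lever.
- race_top (a point): Centre of the top face of the steel bearing race, 46 mm above the bench.
- pad (a point): Centre of the underside of the round steel pressure pad (54 mm across) on the spindle; it stands 5 to 9 mm above the race at the start and rests on the race at the end. Steep thread: 3.2 mm down per rad.
- screw (a joint): Turn of ratchet wheel and spindle, rad, growing clockwise from above as the pad goes down: starts at 0 to 1.1, the pad bears on the race at 2.7, hard stop at 2.75. Only the lever turns it: it is driven clockwise and stays put while the lever swings back. 0.3 N m of friction.
- lever (a joint): Swing of the ratchet lever, rad, clockwise from above: 0 parked (locked until the button is in), 1.2 the other stop. Growing drives; going back is free; stays where left. 20 teeth (0.314 rad): up to that much of a driving stroke is idle, so use long swings. At value q the knob is at (-115 cos(q-0.6), +115 sin(q-0.6)) mm from the spindle axis in the press's x, y: it drives towards +y.
- lever_knob (a point): Centre of the upright turned wooden knob on the end of the lever: 22 mm diameter, 46 mm tall, spinning freely on its own vertical axis, centre 150 mm above the bench (top 173, lever bar top 125), 115 mm from the spindle axis. A few newtons at the knob drive the ratchet.
- catch (a joint): Travel of the safety catch in m: 0 to 0.01 at the start (button covered), 0.056 fully open; slides in the press's +y direction. About 1.5 N of friction, stays where it is left.
- catch_tab (a point): Centre of the upright steel tab of the catch: 24 mm along the press's x, 12 mm along y, 24 mm tall (z 132 to 156 mm). It stands on the shutter, a 46 x 40 x 3 mm plate with its top at z 132, whose centre is 13 mm on the -y side of the tab.
- release (a joint): Travel of the release button in m: 0 out, 0.010 fully in. Pressed straight down with about 3 N; it stays in. Out, its pin blocks the lever.
- button_top (a point): Centre of the top of the round steel release button, 22 mm diameter, 128 mm above the bench when out, under the shutter at the start, at (13.5, 112) from the spindle axis between two low rails (tops at z 120 mm, 19 mm either side of it in the press's x).
- canister: Bystander: blue enamelled tin canister, 76 mm diameter, 106 mm tall, loose; origin under its centre.
- oil_cup: Bystander: brass lubricator cup, 48 mm diameter, 68 mm tall, loose; origin under its centre.
- scraper: Bystander: scraper with boxwood handle lying on the bench, 205 mm long along its x, loose; origin under its middle.
- puller: Bystander: orange two-jaw bearing puller lying on the bench, 110 x 160 mm, 20 mm tall, loose; origin under its crossbar, jaws to its +y.

How it is judged:
By the outcome, as a careful person would: the job done as asked, in the order asked, and still so for the second after the job is handed in, with the robot touching nothing.
It also fails if it takes over 67 s, if anything falls off the work surface, if the arm or the gripper's body presses on something with over 40 N, if the wrist force passes 120 N, or if a joint passes its speed limit or range.

ROBOT

A 6-joint arm with a two-finger parallel gripper is mounted at the origin on the work surface. World frame = base frame: x ahead of the robot, y to its left, z up, the work surface at z = 0. Lengths are in m, angles in rad, forces in N, time in s.
With the tool pointing down it reaches from about 0.35 to 0.85 m from the base axis. Payload 8.1 kg.
Tool frame: the origin (TCP) lies midway between the tips of the shut fingers; the grasp point (between the pads) lies robot.grasp_offset behind it (robot.grasp_offset is the distance from the TCP to the grasp point, in m); z points along the fingers, y is the direction in which the jaws open and shut (so a half turn about z gives the same grasp; the last joint's range is limited). The gripper opens to 93 mm and grips with 3 to 60 N. Pads are 15 mm wide; open, the fingers measure 128 mm over their backs; the gripper's body (75 mm by 188 mm) begins 65 mm behind the grasp point.
Start: joints at [1.147, 0.13, 1.488, -0, 1.523, -0.085], TCP at [0.199, 0.566, 0.219] pointing down, gripper open.
Joint ranges: [-2.96, 2.96], [-0.89, 2.26], [0.02, 2.5], [-1.34, 4.48], [0, 2.73], [-2.66, 2.66]. Speed limits (rad/s): [2.39, 2.39, 2.79, 3.14, 3.14, 3.14].

INTERFACE

Orientations are given as a rotation vector (axis times angle).
In Python, from plant import robot gives the robot as it stands.
- The arm moves only by the shell command python3 -m handwheel 'ROWS' [OPENING] [FORCE]. ROWS is text: rows parted by semicolons, each of 6 numbers parted by spaces: the shift along the world's x, y, z each as a share of 0.3 m, from -1 to 1, then the turn, a rotation vector about the world's x, y, z each as a share of 45 degrees, from -1 to 1. A call has 1 to 5 rows; each row is the pose to reach, as a shift and turn from the pose commanded when the call began; what a row does not reach only later rows make up. A row lasts 1/10 s, in which the tool goes at most 50 mm and 8.59 degrees, less where a joint would pass 70% of its speed; a pose out of reach is approached as far as the arm can. A call with a number of a shift or a turn outside -1 to 1 is refused whole. A call with a gripper value outside its range is refused whole. OPENING is the closure, from -1 (fully open) to 1 (shut), set as the call begins (- or left out, the last holds). The fingers move at their own pace and stop on an object; FORCE is the grip in N (left out, the last holds). Time passes only in rows, so rows that repeat a pose let the fingers close. It gives the time, the measured TCP pose, the force and the opening at its end, in the units of the state.
- robot.read_state(): the state, without advancing time (a new reading comes with each control period).
- robot.read_camera(name): name is "side" or "top" or "wrist"; returns (picture, depth): 400x640x3 uint8, red, green, blue; 400x640 float32, m along the optical axis (not along the pixel's ray), 0 where there is no reading.
- robot.camera_model(name): a dict with "camera_matrix" (3x3 intrinsics, pixels), "dist" ([k1, k2, p1, p2, k3] as OpenCV has them; the pictures are not rectified), "pose" (4x4, takes a point from camera to world coordinates); the wrist camera has in their place "tool_from_camera" (4x4, takes a point from camera to tool coordinates, whose origin is the TCP and whose axes are the flange's). Camera axes: x right, y down, z forward; pixel columns grow to the right and rows downward; lengths in m; the calibration is good to about 2 mm. A picture is of the moment at which its call begins: read the wrist's pose just before it. camera_model takes no time and is no camera call.
- robot.close_job(): hands the job in, once; it reports no verdict.
Trained networks look in the newest picture that a camera, given by its name, has taken for a name from the list of things; names that differ only in an ending like _2 or _b are one class to them, and where a whole thing is asked for, a point or a joint stands for the part that bears it (a point fixed in the world has none). Each returns a list of dicts, best first, with "conf" (0 to 1); they miss things now and then, are a little off and sometimes report something else, mostly with a low value. They report only what shows in the picture. A call takes as long as a camera call.
- robot.look_for(camera, query): "rect" ([centre column, centre row, width, height] in pixels, round what is visible of it).
- robot.silhouettes(camera, query): "pixels" (400x640 bool, what is visible of it) and "rect" ([centre column, centre row, width, height] in pixels, round what is visible of it).
- robot.tip_of(camera, query): "at" ([row, column] in pixels: a listed point, or the origin of a listed thing).
The state is a dict: "t": time; "q": joint angles; "dq": joint speeds; "joint_torque": joint torques, N m; "tool_pos": TCP position; "orientation": TCP orientation; "force": force on the tool from outside, world axes, zero at the start; "wrist_torque": the same for the moment, N m; "opening": finger opening in m.
Only numpy, scipy, OpenCV 4.12 (cv2) and the standard library are available. Lean on these libraries where they do the work, as an engineer would, in place of code of your own. Each camera call takes 0.05 s, during which the arm holds its last target.

## Working session

There is one attempt and no reset: what is moved stays moved. The work goes in short steps, Python scripts to look and compute and a shell command to move; the robot and the scene stay as the last step left them, time stands still between calls to the robot, and variables do not carry over. Pictures are saved under pics/ and viewed, and the job is handed in when it is done.

```bash
ls; mkdir -p pics; cat > h.py <<'E'
from plant import robot
import numpy as np, cv2
def pose(cam):
    m=robot.camera_model(cam)
    if 'pose' in m: return m,np.array(m['pose'])
    s=robot.read_state(); T=np.eye(4); T[:3,:3]=cv2.Rodrigues(np.array(s['orientation'],float))[0]; T[:3,3]=s['tool_pos']
    return m,T@np.array(m['tool_from_camera'])
def ray(cam,row,col,mp=None):
    m,P=mp or pose(cam)
    u=cv2.undistortPoints(np.array([[[col,row]]],float),np.array(m['camera_matrix']),np.array(m['dist'])).ravel()
    return P[:3,3],P[:3,:3]@np.array([u[0],u[1],1.0])
def dep(cam,row,col,d,mp=None):
    o,r=ray(cam,row,col,mp); return o+r*d
def tri(rays):
    A=np.zeros((3,3));b=np.zeros(3)
    for o,r in rays:
        r=r/np.linalg.norm(r);M=np.eye(3)-np.outer(r,r);A+=M;b+=M@o
    p=np.linalg.solve(A,b)
    return p,[np.linalg.norm((np.eye(3)-np.outer(r,r)/(r@r))@(p-o)) for o,r in rays]
def proj(cam,p,mp=None):
    m,P=mp or pose(cam);q=np.linalg.inv(P)
    return cv2.projectPoints(np.array(p,float).reshape(-1,1,3),cv2.Rodrigues(q[:3,:3])[0],q[:3,3],np.array(m['camera_matrix']),np.array(m['dist']))[0].reshape(-1,2)
E
python3 - <<'E'
from h import *
s=robot.read_state();print(s['t'],s['tool_pos'],s['orientation'],s['opening'],robot.grasp_offset)
for c in ['side','top','wrist']:
    mp=pose(c)
    im,d=robot.read_camera(c); cv2.imwrite(f'pics/{c}0.png',im[:,:,::-1]); np.save(f'pics/{c}0d.npy',d)
    print(c,mp[1].round(3).tolist())
    for q in ['lever_knob','catch_tab','button_top','race_top','pad','press']:
        for r in robot.tip_of(c,q)[:2]:
            a=r['at'];dd=d[int(np.clip(a[0],0,399)),int(np.clip(a[1],0,639))]
            print(q,round(r['conf'],2),np.round(a,1),dep(c,a[0],a[1],dd,mp).round(3))
print(robot.read_state()['t'])
E
```

```text
pics
0.0 [0.19916472 0.56538803 0.21759792] [-5.29481578e-01 -3.09618030e+00  2.75336687e-03] 0.09285352246647002 0.0188
side [[0.986, -0.06, 0.155, 0.404], [-0.164, -0.482, 0.86, -1.138], [0.024, -0.874, -0.485, 0.748], [0.0, 0.0, 0.0, 1.0]]
lever_knob 0.46 [238.9 280.5] [ 0.48  -0.209  0.152]
catch_tab 0.59 [192.2 286.8] [0.516 0.011 0.148]
button_top 0.54 [202.2 292.7] [ 0.529 -0.013  0.131]
race_top 0.54 [251.2 304.5] [ 0.536 -0.183  0.098]
race_top 0.54 [334.2 371.8] [ 0.649 -0.373  0.01 ]
pad 0.48 [268.  307.5] [ 0.547 -0.151  0.028]
press 0.97 [267.8 305.9] [ 0.544 -0.149  0.028]
press 0.31 [313.1 333.5] [ 0.582 -0.306  0.018]
top [[0.111, -0.972, 0.208, 0.426], [-0.994, -0.107, 0.029, -0.003], [-0.006, -0.21, -0.978, 1.16], [0.0, 0.0, 0.0, 1.0]]
lever_knob 0.62 [286.5 411. ] [ 0.472 -0.192  0.175]
catch_tab 0.81 [255.4 318.4] [0.519 0.017 0.157]
button_top 0.55 [254.4 326.9] [ 0.526 -0.002  0.135]
button_top 0.31 [293.5 258. ] [0.42  0.148 0.105]
race_top 0.43 [252.9 369.5] [ 0.541 -0.1    0.127]
pad 0.41 [185.8 355.8] [ 0.724 -0.058  0.021]
press 0.66 [256.6 369.2] [ 0.532 -0.1    0.126]
press 0.45 [249.8 438.5] [ 0.575 -0.277  0.054]
wrist [[0.333, 0.9, 0.281, 0.12], [0.943, -0.317, -0.1, 0.595], [-0.0, 0.298, -0.955, 0.385], [0.0, 0.0, 0.0, 1.0]]
1.05
```

View pics/side0.png

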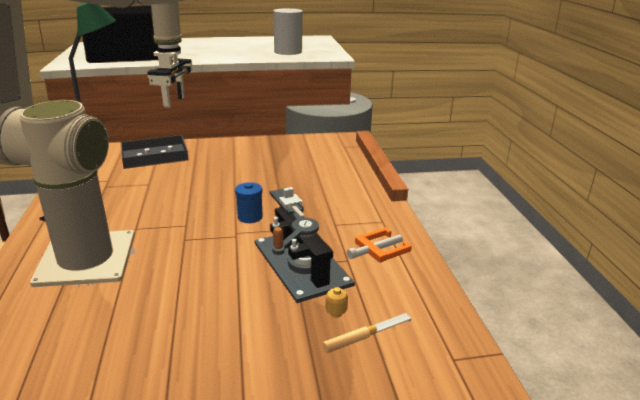

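View pics/top0.png

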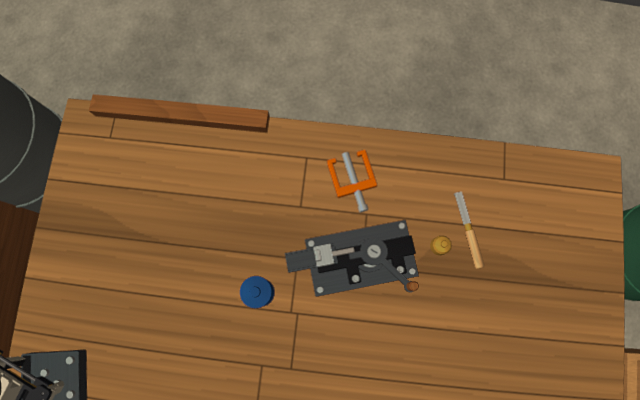

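```bash
python3 - <<'E'
from h import *
s=robot.read_state(); R=cv2.Rodrigues(np.array(s['orientation']))[0];print(R.round(3)); print(np.array(robot.camera_model('wrist')['tool_from_camera']).round(3).tolist())
im=cv2.imread('pics/top0.png');cv2.imwrite('pics/topz.png',cv2.resize(im[200:320,270:460],None,fx=4,fy=4,interpolation=cv2.INTER_CUBIC))
E
```

```text
[[-0.943  0.332 -0.   ]
 [ 0.332  0.943  0.   ]
 [ 0.     0.    -1.   ]]
[[-0.0, -0.955, -0.298, 0.084], [1.0, -0.0, -0.001, 0.001], [0.0, -0.298, 0.955, -0.166], [0.0, 0.0, 0.0, 1.0]]
```

View pics/topz.png

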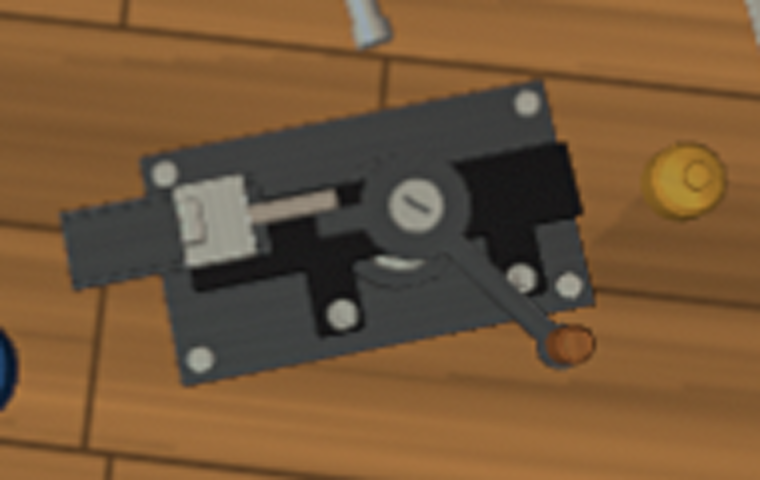

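```bash
python3 -m handwheel '0.07 -0.15 0.1 0 0 0.15; 0.13 -0.3 0.2 0 0 0.32; 0.2 -0.45 0.3 0 0 0.48; 0.27 -0.6 0.37 0 0 0.64; 0.33 -0.75 0.37 0 0 0.8' 1 10; python3 -m handwheel '0.07 -0.14 0 0 0 0; 0.14 -0.28 0 0 0 0; 0.21 -0.42 0 0 0 0; 0.28 -0.56 0 0 0 0; 0.33 -0.7 0 0 0 0';python3 -m handwheel '0.07 -0.14 0 0 0 0; 0.14 -0.28 0 0 0 0; 0.21 -0.42 0 0 0 0; 0.28 -0.52 0 0 0 0; 0.28 -0.52 0 0 0 0'
```

```text
t: 1.55
tool_pos: [0.2902, 0.3617, 0.3289]
orientation: [-0.462, 3.104, 0.004]
force: [0.5, 0.3, 0.3]
opening: 0.0576
t: 2.05
tool_pos: [0.389, 0.1505, 0.3261]
orientation: [-0.453, 3.108, -0.0]
force: [0.2, -0.2, 0.2]
opening: 0.0176
t: 2.55
tool_pos: [0.4736, -0.0073, 0.3253]
orientation: [0.446, -3.109, 0.001]
force: [-0.3, 0.4, -0.0]
opening: 0.0008
```

```bash
cat > look.py <<'E'
from h import *
import sys
n=sys.argv[1]; c='wrist'
mp=pose(c); s=robot.read_state(); im,d=robot.read_camera(c); cv2.imwrite(f'pics/{n}.png',im[:,:,::-1]); np.save(f'pics/{n}d.npy',d); np.save(f'pics/{n}P.npy',mp[1])
print(s['t'],s['tool_pos'],cv2.Rodrigues(np.array(s['orientation']))[0][:,1].round(3))
for q in sys.argv[2:]:
    for r in robot.tip_of(c,q)[:2]:
        a=r['at'];dd=d[int(np.clip(a[0],0,399)),int(np.clip(a[1],0,639))]
        print(q,round(r['conf'],2),np.round(a,1),dep(c,a[0],a[1],dd,mp).round(4))
E
python3 look.py w1 lever_knob catch_tab button_top press
```

```text
2.55 [ 0.47355809 -0.00726616  0.32526046] [-0.281  0.96  -0.001]
lever_knob 0.6 [128.2 141.7] [ 0.4732 -0.1862  0.1676]
lever_knob 0.42 [283.2 246.2] [ 0.4437 -0.0339  0.4169]
catch_tab 0.85 [217.1 330.6] [0.5141 0.0205 0.1566]
catch_tab 0.22 [147.5 432.3] [0.4156 0.1229 0.0921]
button_top 0.24 [187.8 235.2] [ 0.5221 -0.0918  0.1246]
press 0.55 [171.5 238.9] [ 0.5218 -0.1033  0.0573]
```

View pics/w1.png

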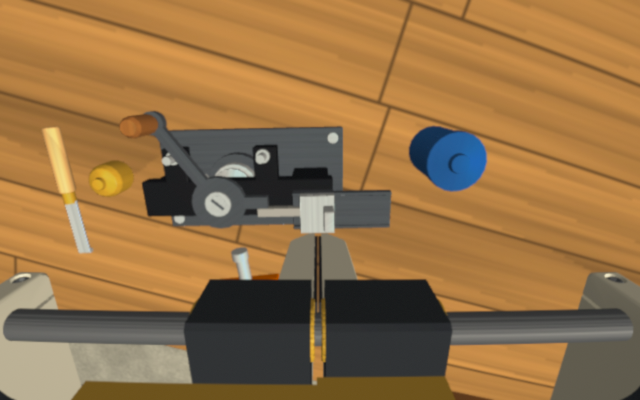

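```bash
cat > cloud.py <<'E'
from h import *
def cloud(n):
    d=np.load(f'pics/{n}d.npy');P=np.load(f'pics/{n}P.npy');m=robot.camera_model('wrist')
    v,u=np.mgrid[0:400,0:640];pt=cv2.undistortPoints(np.stack([u,v],-1).reshape(-1,1,2).astype(float),np.array(m['camera_matrix']),np.array(m['dist'])).reshape(-1,2)
    c=np.c_[pt,np.ones(len(pt))]*d.reshape(-1,1)
    W=(c@P[:3,:3].T+P[:3,3]).reshape(400,640,3); W[d==0]=np.nan
    return W
E
python3 - <<'E'
from cloud import *
W=cloud('w1')
def st(name,r0,r1,c0,c1,z0,z1):
    w=W[r0:r1,c0:c1];k=(w[...,2]>z0)&(w[...,2]<z1);p=w[k];rr,cc=np.nonzero(k)
    print(name,len(p),p.mean(0).round(4),'z',np.percentile(p[:,2],[5,50,95]).round(4))
    (cx,cy),(a,b),ang=cv2.minAreaRect((p[:,:2]*1000).astype(np.float32));print('  rect',round(cx,1),round(cy,1),round(a,1),round(b,1),round(ang,1),'px',rr.min()+r0,rr.max()+r0,cc.min()+c0,cc.max()+c0)
st('tabtop',180,240,285,350,.150,.165)
st('shutter',180,240,285,350,.127,.138)
st('head',170,235,185,255,.120,.134)
st('knobtop',110,145,110,160,.166,.18)
st('sole',120,230,140,345,.004,.025)
st('lockblk',180,240,335,395,.0,.13)
E
```

```text
tabtop 228 [0.5195 0.0201 0.1553] z [0.1525 0.1556 0.1568]
  rect 520.1 20.3 23.5 11.9 18.8 px 210 231 323 334
shutter 1020 [0.5229 0.0035 0.1318] z [0.1303 0.1319 0.1332]
  rect 524.5 7.5 46.4 39.6 18.5 px 195 233 300 334
head 2488 [ 0.5426 -0.1079  0.1254] z [0.1236 0.1251 0.1283]
  rect 546.7 -109.1 87.6 64.1 87.9 px 170 228 185 254
knobtop 374 [ 0.4741 -0.1956  0.1715] z [0.1676 0.1723 0.1739]
  rect 474.4 -196.5 20.5 18.7 22.1 px 116 137 119 141
sole 6484 [ 0.5019 -0.0779  0.012 ] z [0.0104 0.0119 0.0138]
  rect 541.1 -88.5 151.3 269.6 17.3 px 127 226 160 342
lockblk 2787 [0.5157 0.0679 0.0895] z [0.0002 0.1177 0.1198]
  rect 537.2 88.0 118.4 101.9 17.6 px 180 239 335 394
```

```bash
python3 -m handwheel '0.1 -0.01 -0.1 0 0 0; 0.19 -0.02 -0.25 0 0 0.02; 0.19 -0.02 -0.4 0 0 0.02; 0.19 -0.02 -0.5 0 0 0.02; 0.19 -0.02 -0.5 0 0 0.02'
```

```text
t: 3.3
tool_pos: [0.5256, -0.008, 0.1706]
orientation: [0.479, -3.096, -0.004]
force: [-1.3, -0.1, -0.1]
opening: 0.0006
```

```bash
python3 look.py w2 catch_tab lever_knob
```

```text
3.3 [ 0.52562988 -0.00796958  0.17064959] [-0.302  0.953  0.004]
catch_tab 0.91 [231.6 359.9] [0.5141 0.0164 0.1553]
lever_knob 0.64 [57.7 13.3] [ 0.4747 -0.1856  0.1625]
```

View pics/w2.png

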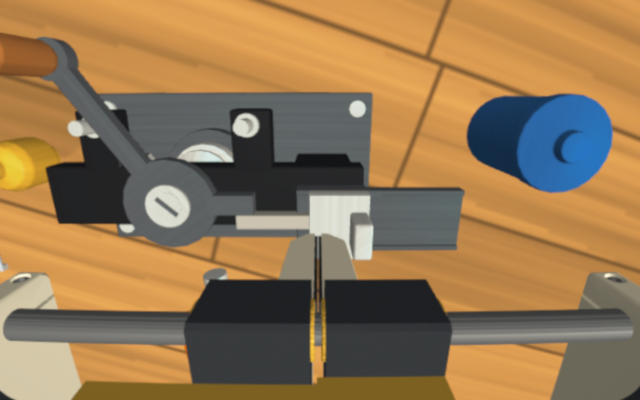

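```bash
python3 -m handwheel '0.01 0 -0.05 0 0 0; 0.01 0 -0.1 0 0 0; 0.01 0 -0.1 0 0 0'; python3 -m handwheel '-0.01 0.032 0 0 0 0; -0.02 0.064 0 0 0 0; -0.03 0.095 0 0 0 0; -0.04 0.127 0 0 0 0; -0.05 0.159 0 0 0 0'
```

```text
t: 3.75
tool_pos: [0.531, -0.0094, 0.1436]
orientation: [0.477, -3.102, -0.001]
force: [-0.4, 0.2, -0.1]
opening: 0.0008
t: 4.25
tool_pos: [0.5171, 0.039, 0.1462]
orientation: [-0.478, 3.105, -0.0]
force: [-0.5, -1.6, -1.0]
opening: -0.0001
```

```bash
python3 look.py w3 catch_tab button_top
```

```text
4.25 [0.51714987 0.03901984 0.14624765] [-0.301  0.954 -0.   ]
catch_tab 0.88 [240.2 353. ] [0.5016 0.0547 0.1568]
button_top 0.69 [233.  255.6] [0.5268 0.0038 0.1282]
```

View pics/w3.png

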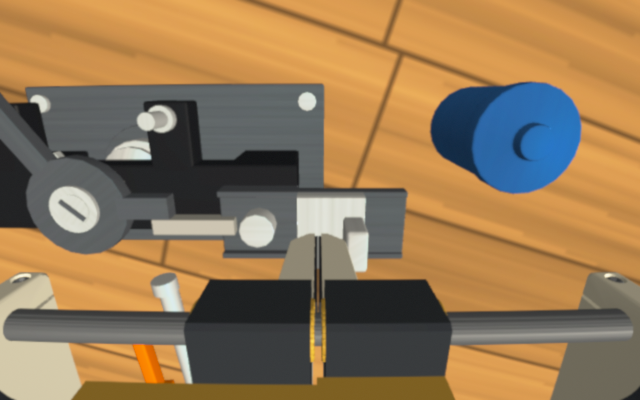

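```bash
python3 -m handwheel '-0.012 0.038 -0.01 0 0 0; -0.018 0.055 -0.01 0 0 0; -0.018 0.055 -0.01 0 0 0'; python3 look.py w4 catch_tab button_top; python3 - <<'E'
from cloud import *
for n in ['w3','w4']:
    W=cloud(n);w=W[180:290,300:400];k=(w[...,2]>.15)&(w[...,2]<.162)&(np.indices(k0:=w[...,2].shape)[1]>25);p=w[k]
    print(n,len(p),p.mean(0).round(4),cv2.minAreaRect((p[:,:2]*1000).astype(np.float32)))
    w=W[205:255,235:280] if n=='w3' else W[190:260,180:290]
    p=w[(w[...,2]>.126)&(w[...,2]<.1305)]; print('btn',len(p),p.mean(0).round(4),cv2.minAreaRect((p[:,:2]*1000).astype(np.float32)))
E
```

```text
t: 4.7
tool_pos: [0.5143, 0.0501, 0.1439]
orientation: [-0.474, 3.101, -0.015]
force: [9.7, -23.4, -2.6]
opening: 0.0001
4.7 [0.51428693 0.05005713 0.14386252] [-0.299  0.954 -0.01 ]
catch_tab 0.61 [244.1 353.9] [0.5    0.0666 0.1556]
button_top 0.84 [232.4 236.5] [0.5262 0.0036 0.128 ]
w3 997 [0.5053 0.0563 0.1556] ((509.44927978515625, 54.439212799072266), (23.6401424407959, 22.417966842651367), 20.27369499206543)
btn 910 [0.5254 0.0036 0.1278] ((525.7831420898438, 3.5760622024536133), (21.27497673034668, 21.149606704711914), 0.6756453514099121)
w4 1004 [0.502  0.0668 0.1555] ((502.1268005371094, 68.76023864746094), (26.69247055053711, 18.85312271118164), 60.918575286865234)
btn 929 [0.5254 0.0036 0.1278] ((525.8599853515625, 3.550567626953125), (20.786497116088867, 21.7999324798584), 60.53678512573242)
```

View pics/w4.png

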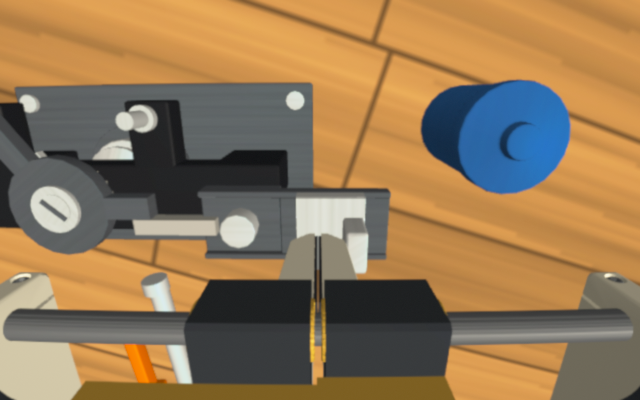

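```bash
python3 -m handwheel '0.02 -0.065 0 0 0 0; 0.03 -0.1 0.05 0 0 0; 0.04 -0.14 0.07 0 0 0; 0.045 -0.17 0.07 0 0 0;0.045 -0.17 0.07 0 0 0'; python3 look.py w5 catch_tab button_top
```

```text
t: 5.35
tool_pos: [0.5259, 0.0027, 0.1644]
orientation: [-0.475, 3.105, -0.0]
force: [-0.2, 0.5, -0.4]
opening: 0.0005
5.35 [0.52586501 0.00274525 0.16440991] [-0.299  0.954 -0.   ]
catch_tab 0.98 [230.7 428.1] [0.5    0.0632 0.1549]
button_top 0.63 [225.2 316.3] [0.5272 0.0036 0.127 ]
```

```bash
python3 -m handwheel '0 0.003 -0.06 0 0 0; 0 0.003 -0.11 0 0 0; 0 0.003 -0.14 0 0 0; 0 0.003 -0.165 0 0 0; 0 0.003 -0.165 0 0 0'
```

```text
t: 6.0
tool_pos: [0.5254, 0.005, 0.118]
orientation: [0.478, -3.105, -0.001]
force: [-17.3, 2.9, 31.8]
opening: 0.0003
```

```bash
python3 -m handwheel '0 0 0.1 0 0 0; 0 0 0.2 0 0 0; 0 0 0.32 0 0 0;-0.04 -0.12 0.36 0 0 0;-0.07 -0.27 0.36 0 0 0' -0.2 10; python3 look.py w6 catch_tab button_top lever_knob
```

```text
t: 6.5
tool_pos: [0.5057, -0.0762, 0.2254]
orientation: [-0.482, 3.1, -0.002]
force: [1.1, -1.8, -2.0]
opening: 0.0357
6.5 [ 0.50568215 -0.07618022  0.22538934] [-0.304  0.953 -0.002]
catch_tab 0.9 [248.  480.7] [0.5005 0.0622 0.1519]
button_top 0.57 [235.9 392.3] [0.5248 0.0023 0.1174]
lever_knob 0.72 [117.9 171.9] [ 0.471  -0.1883  0.1681]
```

View pics/w6.png

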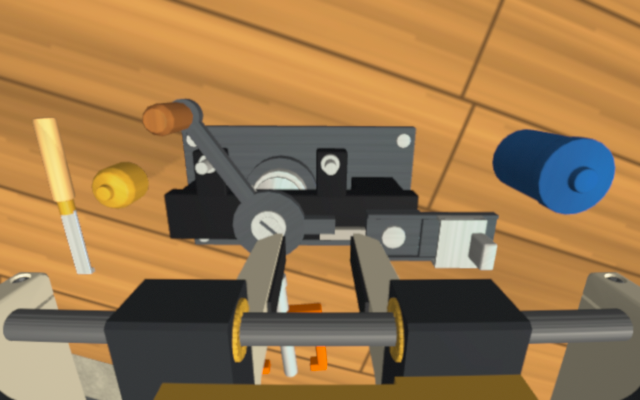

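```bash
python3 -m handwheel '-0.03 -0.13 0 0 0 0; -0.06 -0.26 0 0 0 0; -0.1 -0.4 -0.02 0 0 0;-0.1 -0.4 -0.02 0 0 0' -0.2 10; python3 look.py w7 lever_knob; python3 - <<'E'
from cloud import *
W=cloud('w7');w=W.reshape(-1,3);k=(w[:,2]>.166)&(w[:,2]<.18)&(np.hypot(w[:,0]-.474,w[:,1]+.196)<.025);p=w[k]
print(len(p),p.mean(0).round(4),cv2.minAreaRect((p[:,:2]*1000).astype(np.float32)))
E
```

```text
t: 7.1
tool_pos: [0.473, -0.199, 0.215]
orientation: [0.472, -3.103, -0.0]
force: [0.7, 1.0, -0.4]
opening: 0.0559
7.1 [ 0.47303861 -0.199027    0.2149503 ] [-0.298  0.955  0.001]
lever_knob 0.64 [214.3 319.3] [ 0.4682 -0.198   0.1723]
lever_knob 0.3 [241.7 368.2] [ 0.4603 -0.1723  0.2149]
690 [ 0.4736 -0.1983  0.1714] ((475.0382995605469, -197.81851196289062), (20.316238403320312, 21.024076461791992), 33.275245666503906)
```

View pics/w7.png

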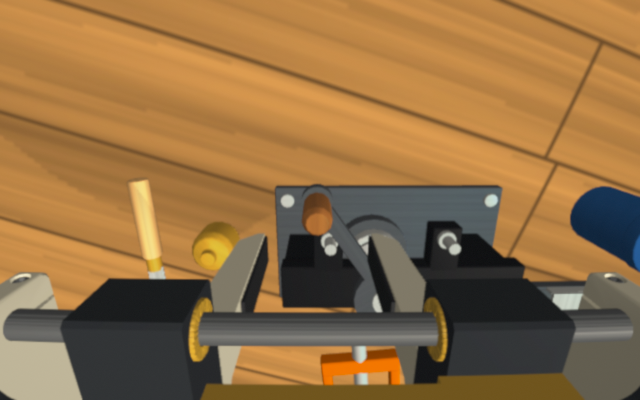

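```bash
python3 -m handwheel '0.005 0.003 -0.1 0 0 0; 0.006 0.004 -0.2 0 0 0; 0.006 0.004 -0.26 0 0 0;0.006 0.004 -0.26 0 0 0'; python3 -m handwheel '0 0 0 0 0 0;0 0 0 0 0 0;0 0 0 0 0 0;0 0 0 0 0 0' 1 8
python3 - <<'E'
import numpy as np
y=np.radians(17.5);A=np.array([546.3,-107.4])
def k(q):
    l=np.array([-115*np.cos(q-.6),115*np.sin(q-.6)]);return A+np.array([l[0]*np.cos(y)-l[1]*np.sin(y),l[0]*np.sin(y)+l[1]*np.cos(y)])
for q in np.arange(0,1.21,.12): print(round(q,2),k(q).round(1),((k(q)-k(0))/300).round(3),((k(q)-k(1.2))/300).round(3))
E
```

```text
t: 7.6
tool_pos: [0.4749, -0.1921, 0.1351]
orientation: [0.48, -3.1, -0.007]
force: [-0.6, 0.5, -0.7]
opening: 0.0557
t: 8.0
tool_pos: [0.477, -0.1955, 0.1397]
orientation: [-0.477, 3.104, -0.002]
force: [-0.2, -0.3, 0.2]
opening: 0.0283
0.0 [ 475.3 -197.9] [0. 0.] [ 0.13  -0.413]
0.12 [ 465.  -188.7] [-0.034  0.03 ] [ 0.096 -0.382]
0.24 [ 455.8 -178.4] [-0.065  0.065] [ 0.065 -0.348]
0.36 [ 448.  -167.1] [-0.091  0.103] [ 0.039 -0.31 ]
0.48 [ 441.6 -154.9] [-0.113  0.143] [ 0.018 -0.269]
0.6 [ 436.6 -142. ] [-0.129  0.186] [ 0.001 -0.227]
0.72 [ 433.3 -128.6] [-0.14   0.231] [-0.01  -0.182]
0.84 [ 431.5 -114.9] [-0.146  0.277] [-0.016 -0.136]
0.96 [ 431.5 -101.1] [-0.146  0.322] [-0.016 -0.09 ]
1.08 [433.  -87.4] [-0.141  0.368] [-0.011 -0.045]
1.2 [436.3 -74. ] [-0.13   0.413] [0. 0.]
```

```bash
python3 -m handwheel '0 0 0 0 0 0;0 0 0 0 0 0;0 0 0 0 0 0' 1 8
```

```text
t: 8.3
tool_pos: [0.4767, -0.1958, 0.1393]
orientation: [-0.477, 3.104, -0.002]
force: [-0.5, -0.6, 6.5]
opening: 0.0218
```

```bash
python3 -m handwheel '-0.034 0.03 0 0 0 0;-0.065 0.065 0 0 0 0;-0.091 0.103 0 0 0 0;-0.113 0.143 0 0 0 0;-0.129 0.186 0 0 0 0'; python3 -m handwheel '-0.011 0.045 0 0 0 0;-0.017 0.091 0 0 0 0;-0.017 0.136 0 0 0 0;-0.012 0.182 0 0 0 0;-0.001 0.222 0 0 0 0'; python3 look.py w8 lever_knob
```

```text
t: 8.8
tool_pos: [0.4392, -0.1395, 0.1394]
orientation: [-0.476, 3.101, -0.003]
force: [10.6, -1.7, -1.0]
opening: 0.0217
t: 9.3
tool_pos: [0.4387, -0.0735, 0.1394]
orientation: [-0.476, 3.102, -0.005]
force: [4.7, -16.8, 1.6]
opening: 0.0219
9.3 [ 0.43872957 -0.0735071   0.1393854 ] [-0.3    0.954 -0.003]
lever_knob 0.9 [255.6 317.4] [ 0.4278 -0.0756  0.1682]
```

View pics/w8.png

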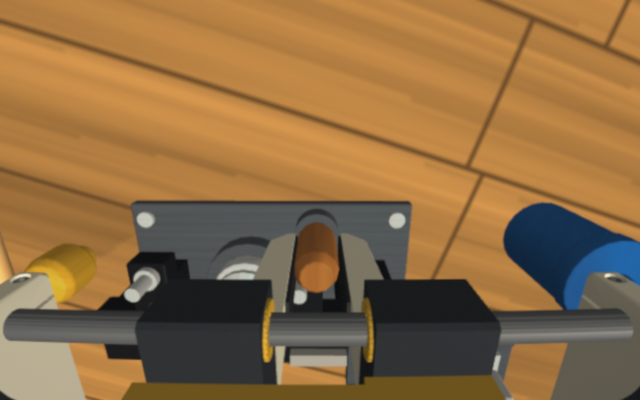

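```bash
python3 -m handwheel '-0.011 -0.045 0 0 0 0;-0.016 -0.09 0 0 0 0;-0.016 -0.136 0 0 0 0;-0.01 -0.182 0 0 0 0;0.001 -0.227 0 0 0 0'; python3 -m handwheel '0.017 -0.042 0 0 0 0;0.038 -0.083 0 0 0 0;0.064 -0.121 0 0 0 0;0.095 -0.155 0 0 0 0;0.129 -0.184 0 0 0 0'; echo FWD; python3 -m handwheel '-0.034 0.03 0 0 0 0;-0.065 0.065 0 0 0 0;-0.091 0.103 0 0 0 0;-0.113 0.143 0 0 0 0;-0.129 0.186 0 0 0 0'; python3 -m handwheel '-0.011 0.045 0 0 0 0;-0.017 0.091 0 0 0 0;-0.017 0.136 0 0 0 0;-0.012 0.182 0 0 0 0;-0.001 0.222 0 0 0 0'
```

```text
t: 9.9
tool_pos: [0.4388, -0.1414, 0.1394]
orientation: [-0.477, 3.102, -0.0]
force: [6.8, 3.8, 3.8]
opening: 0.0221
t: 10.4
tool_pos: [0.4768, -0.1972, 0.1393]
orientation: [-0.477, 3.105, -0.001]
force: [-0.7, 2.1, 10.5]
opening: 0.0216
FWD
t: 10.9
tool_pos: [0.4385, -0.1406, 0.1393]
orientation: [-0.476, 3.102, -0.003]
force: [8.4, -1.3, 2.8]
opening: 0.0218
t: 11.4
tool_pos: [0.4384, -0.0743, 0.1394]
orientation: [-0.477, 3.103, -0.004]
force: [5.8, -5.4, 3.3]
opening: 0.0218
```

Two full strokes; go again, in smaller checks because it may tighten in this one.

```bash
python3 -m handwheel '-0.011 -0.045 0 0 0 0;-0.016 -0.09 0 0 0 0;-0.016 -0.136 0 0 0 0;-0.01 -0.182 0 0 0 0;0.001 -0.227 0 0 0 0'; python3 -m handwheel '0.017 -0.042 0 0 0 0;0.038 -0.083 0 0 0 0;0.064 -0.121 0 0 0 0;0.095 -0.155 0 0 0 0;0.129 -0.184 0 0 0 0'; echo FWD; python3 -m handwheel '-0.034 0.03 0 0 0 0;-0.065 0.065 0 0 0 0;-0.091 0.103 0 0 0 0'; python3 -m handwheel '-0.022 0.04 0 0 0 0;-0.038 0.083 0 0 0 0'
```

```text
t: 11.9
tool_pos: [0.4385, -0.1421, 0.1393]
orientation: [-0.477, 3.103, 0.0]
force: [6.6, 3.2, 5.6]
opening: 0.0218
t: 12.4
tool_pos: [0.4766, -0.1977, 0.1393]
orientation: [-0.477, 3.105, -0.0]
force: [-0.4, 1.5, 11.0]
opening: 0.0214
FWD
t: 12.7
tool_pos: [0.4494, -0.1668, 0.1393]
orientation: [-0.476, 3.104, -0.003]
force: [5.4, -0.4, 5.2]
opening: 0.0217
t: 12.9
tool_pos: [0.4384, -0.1426, 0.1394]
orientation: [-0.476, 3.103, -0.006]
force: [6.3, -14.5, 0.7]
opening: 0.0218
```

```bash
python3 -m handwheel '-0.004 0.02 0 0 0 0;-0.004 0.02 0 0 0 0;-0.004 0.02 0 0 0 0'; python3 -m handwheel '-0.003 0.015 0 0 0 0;-0.003 0.015 0 0 0 0;-0.003 0.015 0 0 0 0'
```

```text
t: 13.2
tool_pos: [0.4363, -0.135, 0.1392]
orientation: [-0.478, 3.105, -0.0]
force: [-1.8, 1.0, 10.7]
opening: 0.0217
t: 13.5
tool_pos: [0.4354, -0.1306, 0.1393]
orientation: [0.478, -3.105, 0.0]
force: [-2.3, 1.0, 10.3]
opening: 0.0215
```

```bash
python3 -m handwheel '-0.006 0.04 0 0 0 0;-0.007 0.06 0 0 0 0;-0.007 0.06 0 0 0 0'; python3 -m handwheel '0 0.04 0 0 0 0;0.001 0.06 0 0 0 0;0.001 0.06 0 0 0 0';python3 -m handwheel '0.004 0.04 0 0 0 0;0.009 0.07 0 0 0 0;0.009 0.07 0 0 0 0'
```

```text
t: 13.8
tool_pos: [0.4333, -0.1136, 0.1393]
orientation: [0.477, -3.105, 0.004]
force: [-1.1, -5.2, 8.3]
opening: 0.0216
t: 14.1
tool_pos: [0.4344, -0.0943, 0.1393]
orientation: [-0.478, 3.103, -0.001]
force: [3.3, 0.6, 6.2]
opening: 0.0211
t: 14.4
tool_pos: [0.4377, -0.0751, 0.1394]
orientation: [-0.477, 3.103, -0.007]
force: [5.4, -8.5, 2.0]
opening: 0.0216
```

```bash
python3 -m handwheel '-0.011 -0.045 0 0 0 0;-0.016 -0.09 0 0 0 0;-0.016 -0.136 0 0 0 0;-0.01 -0.182 0 0 0 0;0.001 -0.227 0 0 0 0'; python3 -m handwheel '0.017 -0.042 0 0 0 0;0.038 -0.083 0 0 0 0;0.064 -0.121 0 0 0 0;0.095 -0.155 0 0 0 0;0.129 -0.184 0 0 0 0'; echo FWD; python3 -m handwheel '-0.017 0.015 0 0 0 0;-0.034 0.03 0 0 0 0;-0.034 0.03 0 0 0 0'; python3 -m handwheel '-0.016 0.017 0 0 0 0;-0.031 0.035 0 0 0 0;-0.031 0.035 0 0 0 0'; python3 -m handwheel '-0.013 0.019 0 0 0 0;-0.026 0.038 0 0 0 0;-0.026 0.038 0 0 0 0'
```

```text
t: 14.9
tool_pos: [0.4378, -0.1419, 0.1393]
orientation: [-0.477, 3.102, 0.0]
force: [6.9, 4.6, 5.0]
opening: 0.0218
t: 15.4
tool_pos: [0.4756, -0.1975, 0.1392]
orientation: [0.477, -3.105, -0.0]
force: [-1.9, 1.4, 11.3]
opening: 0.0213
FWD
t: 15.7
tool_pos: [0.4653, -0.1879, 0.1393]
orientation: [-0.477, 3.105, -0.001]
force: [0.4, 0.6, 8.8]
opening: 0.0213
t: 16.0
tool_pos: [0.4568, -0.1781, 0.1394]
orientation: [-0.477, 3.103, -0.004]
force: [5.5, -4.7, 3.3]
opening: 0.0218
t: 16.3
tool_pos: [0.4483, -0.1654, 0.1393]
orientation: [-0.478, 3.104, 0.0]
force: [0.5, 1.7, 8.0]
opening: 0.0218
```

```bash
python3 -m handwheel '-0.011 0.02 0 0 0 0;-0.022 0.04 0 0 0 0;-0.022 0.04 0 0 0 0'; python3 -m handwheel '-0.008 0.021 0 0 0 0;-0.016 0.043 0 0 0 0;-0.016 0.043 0 0 0 0'; python3 -m handwheel '-0.006 0.022 0 0 0 0;-0.011 0.045 0 0 0 0;-0.011 0.045 0 0 0 0'
```

```text
t: 16.6
tool_pos: [0.4424, -0.154, 0.1393]
orientation: [-0.478, 3.102, -0.002]
force: [5.4, -1.0, 5.2]
opening: 0.0215
t: 16.9
tool_pos: [0.4373, -0.1412, 0.1393]
orientation: [-0.477, 3.103, -0.002]
force: [2.0, -0.1, 8.0]
opening: 0.022
t: 17.2
tool_pos: [0.434, -0.1271, 0.1393]
orientation: [-0.478, 3.103, -0.0]
force: [3.2, 1.2, 7.6]
opening: 0.0214
```

```bash
python3 -m handwheel '-0.003 0.022 0 0 0 0;-0.006 0.045 0 0 0 0;-0.006 0.045 0 0 0 0'; python3 -m handwheel '0 0.022 0 0 0 0;0 0.045 0 0 0 0;0 0.045 0 0 0 0'; python3 -m handwheel '0.004 0.03 0 0 0 0;0.014 0.08 0 0 0 0;0.016 0.09 0 0 0 0; 0.016 0.09 0 0 0 0'; python3 - <<'E'
from h import *
for c in ['side','wrist','top']:
    im,d=robot.read_camera(c);cv2.imwrite(f'pics/{c}9.png',im[:,:,::-1]);np.save(f'pics/{c}9d.npy',d)
im=cv2.imread('pics/side9.png');im0=cv2.imread('pics/side0.png')
cv2.imwrite('pics/sidez.png',cv2.resize(np.hstack([i[175:300,245:365] for i in (im0,im)]),None,fx=3.3,fy=3.3,interpolation=cv2.INTER_CUBIC))
E
```

```text
t: 17.5
tool_pos: [0.4326, -0.1149, 0.1393]
orientation: [-0.477, 3.103, -0.004]
force: [4.8, -4.3, 4.0]
opening: 0.0217
t: 17.8
tool_pos: [0.4327, -0.1004, 0.1393]
orientation: [-0.477, 3.102, -0.001]
force: [5.4, 1.0, 5.3]
opening: 0.0214
t: 18.2
tool_pos: [0.4373, -0.0752, 0.1393]
orientation: [-0.477, 3.103, -0.006]
force: [4.4, -8.6, 4.5]
opening: 0.0215
```

View pics/sidez.png

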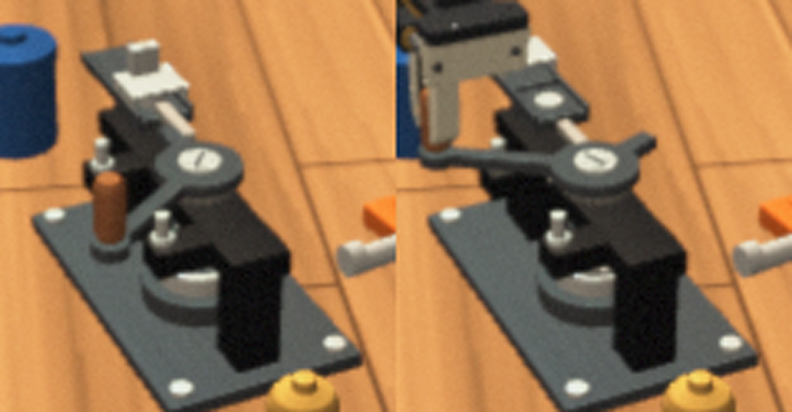

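View pics/wrist9.png

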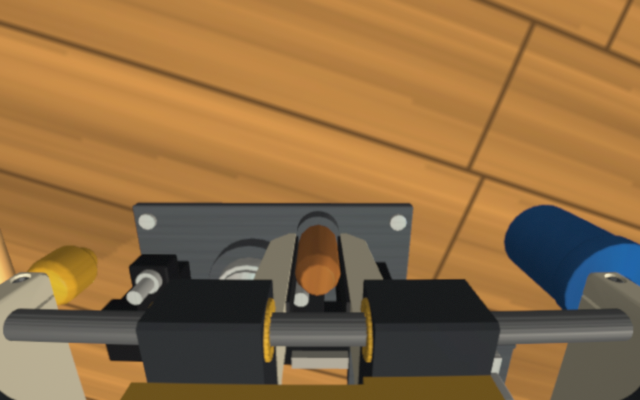

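```bash
python3 - <<'E'
import cv2,numpy as np
a=cv2.imread('pics/top0.png');b=cv2.imread('pics/top9.png')
cv2.imwrite('pics/topz9.png',cv2.resize(np.hstack([i[225:280,340:410] for i in (a,b)]),None,fx=5.5,fy=5.5,interpolation=cv2.INTER_CUBIC))
a=cv2.imread('pics/side0.png');b=cv2.imread('pics/side9.png')
cv2.imwrite('pics/sidez9.png',cv2.resize(np.hstack([i[205:275,280:340] for i in (a,b)]),None,fx=6.5,fy=6.5,interpolation=cv2.INTER_CUBIC))
E
```

```text
(no output)
```

View pics/topz9.png

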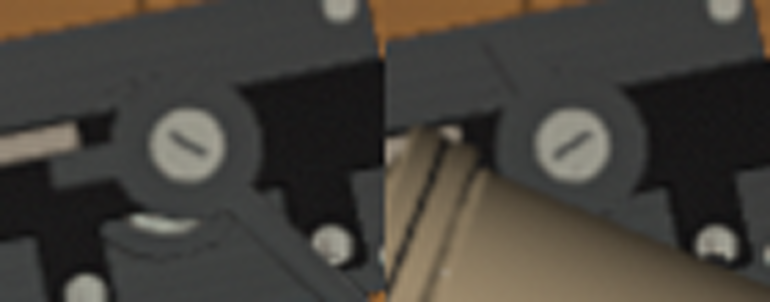

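View pics/sidez9.png

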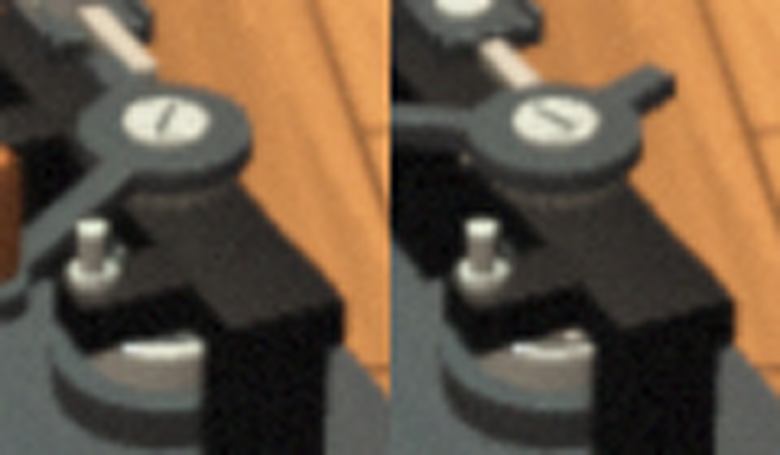

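```bash
python3 -m handwheel '-0.011 -0.045 0 0 0 0;-0.016 -0.09 0 0 0 0;-0.016 -0.136 0 0 0 0;-0.01 -0.182 0 0 0 0;0.001 -0.227 0 0 0 0'; python3 -m handwheel '0.017 -0.042 0 0 0 0;0.038 -0.083 0 0 0 0;0.064 -0.121 0 0 0 0;0.095 -0.155 0 0 0 0;0.132 -0.188 0 0 0 0'; python3 - <<'E'
from h import *
im,d=robot.read_camera('top');cv2.imwrite('pics/top10.png',im[:,:,::-1])
a=cv2.imread('pics/top9.png');b=cv2.imread('pics/top10.png')
cv2.imwrite('pics/topz10.png',cv2.resize(np.hstack([i[225:280,340:410] for i in (a,b)]),None,fx=5.5,fy=5.5,interpolation=cv2.INTER_CUBIC))
E
```

```text
t: 18.85
tool_pos: [0.4375, -0.1419, 0.1393]
orientation: [-0.477, 3.103, 0.0]
force: [6.2, 3.9, 7.2]
opening: 0.0215
t: 19.35
tool_pos: [0.4765, -0.1986, 0.1393]
orientation: [0.477, -3.105, -0.0]
force: [-0.9, 2.9, 10.6]
opening: 0.0212
```

View pics/topz10.png

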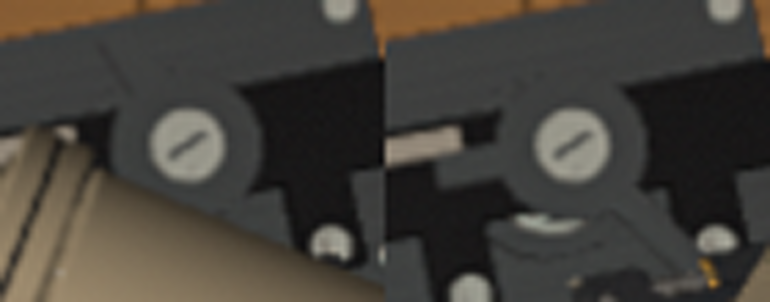

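```bash
python3 -m handwheel '-0.034 0.03 0 0 0 0;-0.065 0.065 0 0 0 0;-0.091 0.103 0 0 0 0;-0.113 0.143 0 0 0 0;-0.129 0.186 0 0 0 0'; python3 -m handwheel '-0.011 0.045 0 0 0 0;-0.017 0.091 0 0 0 0;-0.017 0.091 0 0 0 0';python3 -m handwheel ' 0 0.045 0 0 0 0;0.005 0.091 0 0 0 0;0.017 0.14 0 0 0 0;0.017 0.14 0 0 0 0'; python3 - <<'E'
from h import *
im,d=robot.read_camera('top');cv2.imwrite('pics/top11.png',im[:,:,::-1])
a=cv2.imread('pics/top10.png');b=cv2.imread('pics/top11.png')
cv2.imwrite('pics/topz11.png',cv2.resize(np.hstack([i[225:280,340:410] for i in (a,b)]),None,fx=5.5,fy=5.5,interpolation=cv2.INTER_CUBIC))
E
```

```text
t: 19.9
tool_pos: [0.4375, -0.1438, 0.1388]
orientation: [-0.476, 3.105, -0.006]
force: [5.7, -15.8, -0.9]
opening: 0.0216
t: 20.2
tool_pos: [0.4322, -0.1146, 0.1386]
orientation: [0.479, -3.105, 0.002]
force: [0.8, -5.5, 3.8]
opening: 0.0214
t: 20.6
tool_pos: [0.4382, -0.0739, 0.1387]
orientation: [-0.479, 3.104, -0.007]
force: [4.8, -15.1, -0.5]
opening: 0.0222
```

View pics/topz11.png

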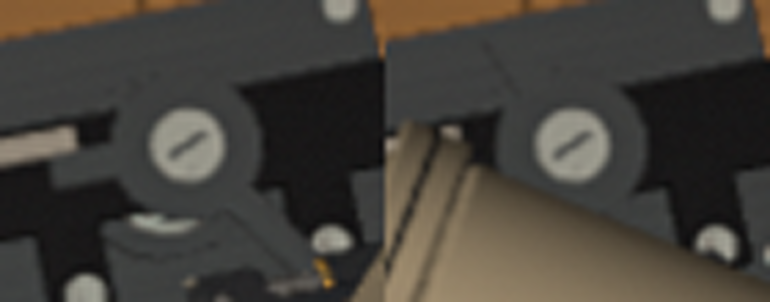

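```bash
cat > slot.py <<'E'
from h import *
import sys
s=robot.read_state()
im,d=robot.read_camera('top');cv2.imwrite(f'pics/t_{sys.argv[1]}.png',im[:,:,::-1])
c=im[240:264,362:386].astype(float).sum(2);c=cv2.resize(c,None,fx=6,fy=6,interpolation=cv2.INTER_CUBIC)
# disc mask = bright area
m=(c>330).astype(np.uint8);m=cv2.morphologyEx(m,cv2.MORPH_CLOSE,np.ones((31,31)))
m=cv2.erode(m,np.ones((9,9)));k=(m>0);w=np.clip(np.median(c[k])-c,40,None)*k-40*k
v,u=np.nonzero(k);w=w[k];mu=np.array([(u*w).sum(),(v*w).sum()])/w.sum();C=np.cov(np.c_[u,v].T,aweights=w)
e,V=np.linalg.eigh(C);a=np.degrees(np.arctan2(V[1,1],V[0,1]))%180
print('slot cw deg',round(a,1),'ratio',round(e[1]/e[0],1),'npx',k.sum(),'q',(s['force']).__class__.__name__,np.round(s['force'],1),np.round(s['tool_pos'],4))
E
python3 -m handwheel '-0.011 -0.045 0 0 0 0;-0.016 -0.09 0 0 0 0;-0.016 -0.136 0 0 0 0;-0.01 -0.182 0 0 0 0;0.001 -0.227 0 0 0 0'; python3 -m handwheel '0.017 -0.042 0 0 0 0;0.038 -0.083 0 0 0 0;0.064 -0.121 0 0 0 0;0.095 -0.155 0 0 0 0;0.132 -0.188 0 0 0 0';python3 slot.py a
python3 -m handwheel '-0.017 0.015 0 0 0 0;-0.034 0.03 0 0 0 0;-0.034 0.03 0 0 0 0'; python3 slot.py b
python3 -m handwheel '-0.016 0.017 0 0 0 0;-0.031 0.035 0 0 0 0;-0.031 0.035 0 0 0 0'; python3 slot.py c
```

```text
t: 21.15
tool_pos: [0.4381, -0.1414, 0.1386]
orientation: [-0.478, 3.105, 0.001]
force: [4.9, 2.5, 5.5]
opening: 0.0217
t: 21.65
tool_pos: [0.4772, -0.1984, 0.1386]
orientation: [0.477, -3.104, -0.001]
force: [0.4, 1.9, 8.7]
opening: 0.0222
slot cw deg 146.0 ratio 16.4 npx 3566 q ndarray [0.4 1.9 8.7] [ 0.4772 -0.1984  0.1386]
t: 22.0
tool_pos: [0.4672, -0.1883, 0.1386]
orientation: [0.478, -3.105, -0.001]
force: [1.3, 1.4, 7.4]
opening: 0.0214
slot cw deg 146.0 ratio 16.4 npx 3561 q ndarray [1.3 1.4 7.4] [ 0.4672 -0.1883  0.1386]
t: 22.35
tool_pos: [0.4584, -0.1788, 0.1387]
orientation: [-0.477, 3.104, -0.003]
force: [5.9, -3.3, 2.0]
opening: 0.0216
slot cw deg 145.9 ratio 17.0 npx 3560 q ndarray [ 5.9 -3.3  2. ] [ 0.4584 -0.1788  0.1387]
```

```bash
python3 -m handwheel '-0.013 0.019 0 0 0 0;-0.026 0.038 0 0 0 0;-0.026 0.038 0 0 0 0'; python3 slot.py d; python3 -m handwheel '-0.011 0.02 0 0 0 0;-0.022 0.04 0 0 0 0;-0.022 0.04 0 0 0 0';python3 slot.py e;python3 -m handwheel '-0.008 0.021 0 0 0 0;-0.016 0.043 0 0 0 0;-0.016 0.043 0 0 0 0';python3 slot.py f
python3 - <<'E'
import cv2,numpy as np
for n in ['top0','top9','top11']:
    im=cv2.imread(f'pics/{n}.png')[:,:,::-1]
    c=im[240:264,362:386].astype(float).sum(2);c=cv2.resize(c,None,fx=6,fy=6,interpolation=cv2.INTER_CUBIC)
    m=(c>330).astype(np.uint8);m=cv2.morphologyEx(m,cv2.MORPH_CLOSE,np.ones((31,31)));m=cv2.erode(m,np.ones((9,9)));k=(m>0);w=np.clip(np.median(c[k])-c,40,None)*k-40*k
    v,u=np.nonzero(k);C=np.cov(np.c_[u,v].T,aweights=w[k]);e,V=np.linalg.eigh(C);print(n,np.degrees(np.arctan2(V[1,1],V[0,1]))%180,e[1]/e[0])
E
```

```text
t: 22.7
tool_pos: [0.4496, -0.1662, 0.1386]
orientation: [0.478, -3.104, -0.001]
force: [0.7, 1.0, 5.9]
opening: 0.0217
slot cw deg 145.9 ratio 17.0 npx 3567 q ndarray [0.7 1.  5.9] [ 0.4496 -0.1662  0.1386]
t: 23.05
tool_pos: [0.4436, -0.1545, 0.1386]
orientation: [-0.478, 3.104, -0.001]
force: [4.0, -1.5, 3.6]
opening: 0.0217
slot cw deg 146.0 ratio 16.5 npx 3568 q ndarray [ 4.  -1.5  3.6] [ 0.4436 -0.1545  0.1386]
t: 23.4
tool_pos: [0.4387, -0.1422, 0.1385]
orientation: [-0.477, 3.105, -0.001]
force: [1.5, 0.3, 5.3]
opening: 0.0217
slot cw deg 146.0 ratio 16.6 npx 3570 q ndarray [1.5 0.3 5.3] [ 0.4387 -0.1422  0.1385]
top0 30.161975712988294 14.484358716144866
top9 145.80199251758694 17.131841875993896
top11 145.8403374943347 17.178383095477407
```

```bash
python3 - <<'E'
from h import *
im,d=robot.read_camera('side');cv2.imwrite('pics/side12.png',im[:,:,::-1])
a=cv2.imread('pics/side0.png');b=cv2.imread('pics/side12.png')
z=np.hstack([cv2.resize(i[225:285,270:330],(390,390),interpolation=cv2.INTER_CUBIC) for i in (a,b)])
cv2.imwrite('pics/sidez12.png',np.clip(z.astype(float)*1.6,0,255).astype(np.uint8))
A=[.5463,-.1074]
t=np.linspace(0,2*np.pi,9)[:-1]
print('race rim',proj('side',[[A[0]+.031*np.cos(x),A[1]+.031*np.sin(x),.046] for x in t]).round(0).tolist())
print('pad edge gap0',proj('side',[[A[0]+.027*np.cos(x),A[1]+.027*np.sin(x),.046] for x in t]).round(0).tolist())
print('pad edge gap6',proj('side',[[A[0]+.027*np.cos(x),A[1]+.027*np.sin(x),.0524] for x in t]).round(0).tolist())
E
```

```text
race rim [[317.0, 250.0], [312.0, 246.0], [303.0, 244.0], [295.0, 247.0], [292.0, 252.0], [297.0, 257.0], [306.0, 259.0], [315.0, 256.0]]
pad edge gap0 [[316.0, 251.0], [311.0, 247.0], [303.0, 245.0], [296.0, 248.0], [294.0, 252.0], [298.0, 256.0], [306.0, 258.0], [314.0, 255.0]]
pad edge gap6 [[316.0, 248.0], [311.0, 244.0], [303.0, 243.0], [296.0, 245.0], [294.0, 250.0], [298.0, 254.0], [306.0, 256.0], [314.0, 253.0]]
```

View pics/sidez12.png

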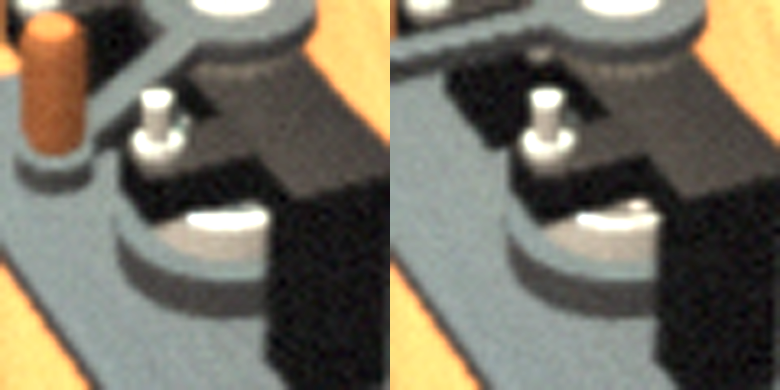

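View pics/side12.png

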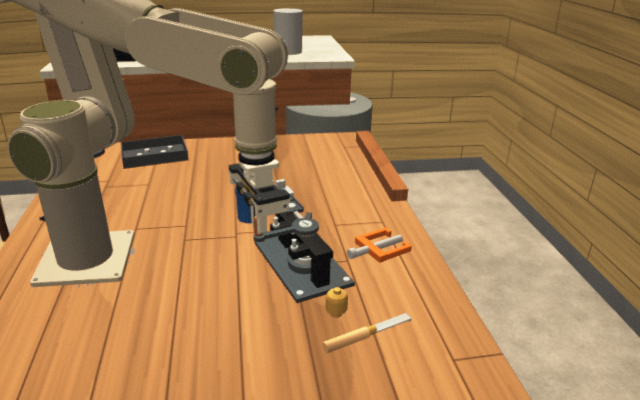

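```bash
python3 look.py w13; python3 - <<'E'
from cloud import *
A=np.array([.5463,-.1074])
for n in ['w1','w2','w6','w8','w13']:
    W=cloud(n);r=np.hypot(W[...,0]-A[0],W[...,1]-A[1]);z=W[...,2]
    for a,b in [(.0,.02),(.02,.0265),(.0275,.031),(.032,.04)]:
        k=(r>a)&(r<b)&(z>.02)&(z<.095)
        print(n,a,b,k.sum(),np.histogram(z[k],bins=np.arange(.02,.096,.005))[0])
E
```

```text
23.5 [ 0.43863653 -0.1418065   0.13855957] [-0.3    0.954  0.   ]
w1 0.0 0.02 35 [ 0  0  0  0  0  0  0 16 19  0  0  0  0  0  0]
w1 0.02 0.0265 204 [  0   0   0   0   7  34   9 136   5   0   0   0   0   8   5]
w1 0.0275 0.031 205 [ 0 14 25 31 51 76  0  0  0  0  0  0  0  3  5]
w1 0.032 0.04 298 [  0 147 139   0   0   0   0   0   0   0   0   0   0   4   8]
w2 0.0 0.02 50 [ 0  0  0  0  0  0  0 35 15  0  0  0  0  0  0]
w2 0.02 0.0265 399 [  0   0   0   0  13  52  15 288  10   0   0   0   0   9  12]
w2 0.0275 0.031 383 [  0  22  40  45 105 159   0   0   0   0   0   0   0   2  10]
w2 0.032 0.04 587 [  0 352 208   0   0   0   0   0   0   0   0   0   0  13  14]
w6 0.0 0.02 86 [ 0  0  0  0  0  0  0 38 48  0  0  0  0  0  0]
w6 0.02 0.0265 388 [  0   0   0   0   6  69  18 250  10   0   0   0   0  23  12]
w6 0.0275 0.031 382 [  0  28  55  50  90 138   0   0   0   0   0   0   0  12   9]
w6 0.032 0.04 610 [  0 359 228   0   0   0   0   0   0   0   0   0   0   8  15]
w8 0.0 0.02 0 [0 0 0 0 0 0 0 0 0 0 0 0 0 0 0]
w8 0.02 0.0265 221 [ 0  0  0  0 12 50 74 85  0  0  0  0  0  0  0]
w8 0.0275 0.031 365 [  0  28  63  58  85 128   3   0   0   0   0   0   0   0   0]
w8 0.032 0.04 554 [  0 332 222   0   0   0   0   0   0   0   0   0   0   0   0]
w13 0.0 0.02 130 [  0   0   0   0   0   0 112  18   0   0   0   0   0   0   0]
w13 0.02 0.0265 288 [  0   0   0   0   0  22 266   0   0   0   0   0   0   0   0]
w13 0.0275 0.031 129 [ 0  1  9 11 41 67  0  0  0  0  0  0  0  0  0]
w13 0.032 0.04 1 [0 0 1 0 0 0 0 0 0 0 0 0 0 0 0]
```

View pics/w13.png

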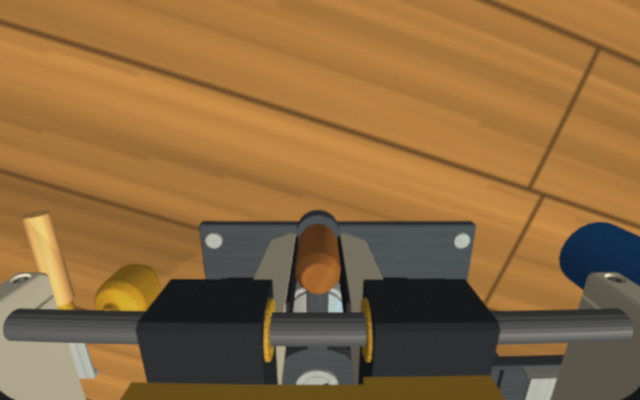

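```bash
python3 - <<'E'
from cloud import *
A=np.array([.5463,-.1074])
for n in ['w1','w2','w6','w7','w8','w13']:
    W=cloud(n);r=np.hypot(W[...,0]-A[0],W[...,1]-A[1]);z=W[...,2]
    k=(r<.0255)&(z>.0490)&(z<.07);k2=(r>.0275)&(r<.0305)&(z>.042)&(z<.049)
    print(n,k.sum(),np.percentile(z[k],[10,50,90]).round(4),k2.sum(),np.median(z[k2]).round(4), 'mean sole',np.median(z[(r>.05)&(r<.08)&(z<.02)&(z>.005)]).round(4))
E
```

```text
w1 143 [0.0576 0.0589 0.0604] 104 0.0456 mean sole 0.0119
w2 284 [0.0573 0.0586 0.0599] 228 0.0455 mean sole 0.0118
w6 288 [0.0574 0.0588 0.0605] 193 0.0455 mean sole 0.0118
w7 37 [0.0569 0.0586 0.0603] 68 0.0447 mean sole 0.0118
w8 106 [0.0543 0.0553 0.0566] 156 0.0456 mean sole 0.0118
w13 362 [0.0511 0.0525 0.0543] 78 0.0456 mean sole 0.0117
```

```bash
for i in 1; do python3 -m handwheel '-0.002 0.011 0 0 0 0' | sed -n '2p;4p'; python3 -m handwheel '-0.002 0.011 0 0 0 0' | sed -n '2p;4p';python3 -m handwheel '-0.002 0.011 0 0 0 0' | sed -n '2p;4p';python3 -m handwheel '-0.002 0.011 0 0 0 0' | sed -n '2p;4p';python3 -m handwheel '0 0 0 0 0 0' | sed -n '2p;4p';python3 -m handwheel '0 0 0 0 0 0' | sed -n '2p;4p'; python3 -m handwheel '-0.002 0.011 0 0 0 0' | sed -n '2p;4p';python3 -m handwheel '-0.002 0.011 0 0 0 0' | sed -n '2p;4p';python3 -m handwheel '-0.001 0.011 0 0 0 0' | sed -n '2p;4p'; done; python3 slot.py g
```

```text
tool_pos: [0.4378, -0.1388, 0.1385]
force: [-0.7, -1.9, 8.0]
tool_pos: [0.4369, -0.1354, 0.1385]
force: [-1.0, -0.5, 8.4]
tool_pos: [0.4362, -0.1321, 0.1385]
force: [-1.9, -0.8, 8.4]
tool_pos: [0.4355, -0.1288, 0.1385]
force: [-2.2, -2.5, 8.0]
tool_pos: [0.4355, -0.1285, 0.1386]
force: [-2.7, 0.1, 10.1]
tool_pos: [0.4355, -0.1285, 0.1385]
force: [-1.7, 0.4, 8.7]
tool_pos: [0.435, -0.1258, 0.1385]
force: [-1.8, -2.1, 9.0]
tool_pos: [0.4345, -0.1226, 0.1385]
force: [-0.7, -3.5, 7.0]
tool_pos: [0.4342, -0.1196, 0.1385]
force: [-1.7, -6.0, 6.7]
slot cw deg 69.2 ratio 4.7 npx 3663 q ndarray [-1.7 -6.   6.7] [ 0.4342 -0.1196  0.1385]
```

```bash
python3 - <<'E'
import cv2,numpy as np
b=[cv2.imread(f'pics/t_{x}.png')[235:270,355:395] for x in 'fg']
cv2.imwrite('pics/tz.png',cv2.resize(np.hstack(b),None,fx=9,fy=9,interpolation=cv2.INTER_CUBIC))
E
```

```text
(no output)
```

View pics/tz.png

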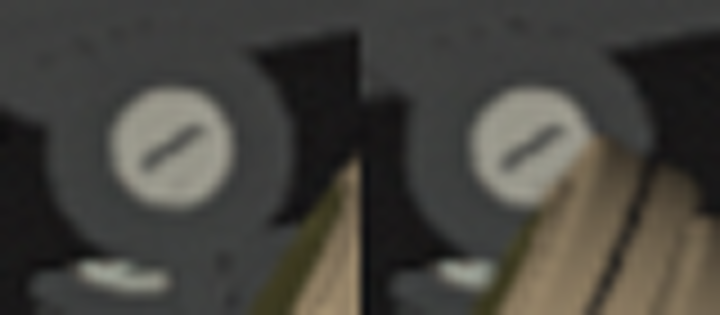

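```bash
for i in 1; do python3 -m handwheel '0 0.011 0 0 0 0' | sed -n '2p;4p'; python3 -m handwheel '0 0.011 0 0 0 0' | sed -n '2p;4p';python3 -m handwheel '0 0.011 0 0 0 0' | sed -n '2p;4p';python3 -m handwheel '0 0.011 0 0 0 0' | sed -n '2p;4p';python3 -m handwheel '0 0.011 0 0 0 0' | sed -n '2p;4p';python3 -m handwheel '0 0.011 0 0 0 0' | sed -n '2p;4p'; python3 -m handwheel '0 0 0 0 0 0' | sed -n '2p;4p';python3 -m handwheel '0 0 0 0 0 0' | sed -n '2p;4p'; done; python3 look.py w14
```

```text
tool_pos: [0.434, -0.1167, 0.1385]
force: [-3.6, -6.7, 7.5]
tool_pos: [0.4339, -0.1137, 0.1385]
force: [-2.9, -8.2, 7.1]
tool_pos: [0.4339, -0.1107, 0.1386]
force: [-2.3, -9.7, 5.9]
tool_pos: [0.4341, -0.1074, 0.1385]
force: [-1.3, -2.1, 6.6]
tool_pos: [0.4342, -0.1027, 0.1385]
force: [-0.4, -0.6, 7.4]
tool_pos: [0.4343, -0.0991, 0.1385]
force: [0.3, -0.4, 6.1]
tool_pos: [0.4344, -0.0987, 0.1386]
force: [0.3, 1.3, 7.7]
tool_pos: [0.4344, -0.0988, 0.1385]
force: [-0.8, 1.4, 7.5]
25.3 [ 0.43440315 -0.09876696  0.13854935] [-0.3    0.954  0.001]
```

View pics/w14.png

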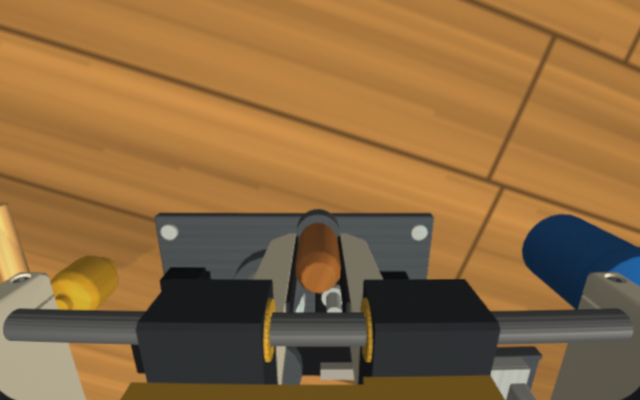

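```bash
python3 -m handwheel '0.003 0.011 0 0 0 0;0.003 0.022 0 0 0 0;0.003 0.022 0 0 0 0'; python3 look.py w15; python3 - <<'E'
from cloud import *
A=np.array([.5463,-.1074])
for n in ['w2','w8','w13']:
    W=cloud(n);r=np.hypot(W[...,0]-A[0],W[...,1]-A[1]);z=W[...,2]
    print(n,[(round(a*1000,1),int(k.sum()),*(np.percentile(z[k],[10,50,90])*1000).round(1)) for a in np.arange(.022,.0325,.001) for k in [(r>=a)&(r<a+.001)&(z>.035)&(z<.07)] if k.sum()>3])
E
```

```text
t: 25.65
tool_pos: [0.4351, -0.0921, 0.1385]
orientation: [0.477, -3.104, -0.001]
force: [-0.7, 1.1, 7.9]
opening: 0.0212
25.65 [ 0.43513551 -0.09211978  0.13851782] [-0.3    0.954  0.001]
w2 [(np.float64(22.0), 40, np.float64(58.1), np.float64(58.7), np.float64(59.4)), (np.float64(23.0), 47, np.float64(57.4), np.float64(58.3), np.float64(59.3)), (np.float64(24.0), 61, np.float64(45.4), np.float64(57.5), np.float64(58.3)), (np.float64(25.0), 95, np.float64(45.5), np.float64(56.9), np.float64(58.2)), (np.float64(26.0), 120, np.float64(45.4), np.float64(54.2), np.float64(57.5)), (np.float64(27.0), 58, np.float64(44.9), np.float64(45.7), np.float64(46.9)), (np.float64(28.0), 69, np.float64(44.9), np.float64(45.6), np.float64(46.5)), (np.float64(29.0), 81, np.float64(44.0), np.float64(45.4), np.float64(46.2)), (np.float64(30.0), 128, np.float64(36.5), np.float64(41.9), np.float64(45.2))]
w8 [(np.float64(22.0), 19, np.float64(55.0), np.float64(56.0), np.float64(56.8)), (np.float64(23.0), 32, np.float64(54.6), np.float64(55.4), np.float64(56.7)), (np.float64(24.0), 41, np.float64(45.0), np
[... 667 characters left out ...]
np.float64(23.0), 52, np.float64(50.7), np.float64(51.6), np.float64(52.5)), (np.float64(24.0), 41, np.float64(50.4), np.float64(51.5), np.float64(52.3)), (np.float64(25.0), 38, np.float64(49.6), np.float64(51.1), np.float64(51.8)), (np.float64(26.0), 89, np.float64(45.7), np.float64(49.1), np.float64(51.3)), (np.float64(27.0), 50, np.float64(45.0), np.float64(46.7), np.float64(50.4)), (np.float64(28.0), 26, np.float64(45.1), np.float64(45.8), np.float64(46.5)), (np.float64(29.0), 25, np.float64(44.4), np.float64(45.2), np.float64(46.6)), (np.float64(30.0), 52, np.float64(37.7), np.float64(43.3), np.float64(45.8)), (np.float64(31.0), 29, np.float64(36.8), np.float64(40.6), np.float64(43.7))]
```

```bash
python3 -m handwheel '0 0 0 0 0 0;0 0 0 0 0 0;0 0 0 0 0 0;0 0 0 0 0 0' 0 8;  python3 -m handwheel '0 0 0.1 0 0 0;0 0 0.2 0 0 0;0 0 0.3 0 0 0;0 0 0.4 0 0 0;0 0 0.5 0 0 0'; python3 -m handwheel '-0.05 0.05 0.1 0 0 0;-0.1 0.1 0.1 0 0 0;-0.1 0.1 0.1 0 0 0'; python3 look.py w16 catch_tab button_top lever_knob; python3 slot.py h; python3 - <<'E'
from h import *
im,d=robot.read_camera('side');cv2.imwrite('pics/side16.png',im[:,:,::-1])
E
```

```text
t: 26.1
tool_pos: [0.4352, -0.0923, 0.1379]
orientation: [0.477, -3.104, -0.001]
force: [0.1, 0.3, 0.0]
opening: 0.0454
t: 26.6
tool_pos: [0.4355, -0.0924, 0.2895]
orientation: [0.477, -3.105, -0.0]
force: [0.5, -0.8, 0.2]
opening: 0.0465
t: 26.9
tool_pos: [0.4054, -0.0615, 0.3199]
orientation: [-0.479, 3.103, -0.001]
force: [0.4, -0.9, -0.4]
opening: 0.0465
26.9 [ 0.40542662 -0.06153023  0.31988113] [-0.301  0.954 -0.001]
catch_tab 0.53 [202.4 445.5] [0.411  0.1253 0.0603]
button_top 0.7 [272.1 338.7] [0.5264 0.0059 0.1172]
lever_knob 0.87 [193.1 284.2] [ 0.428  -0.0882  0.1721]
slot cw deg 146.0 ratio 16.6 npx 3578 q ndarray [-0.1 -0.4 -0.9] [ 0.4057 -0.0627  0.3175]
```

View pics/w16.png

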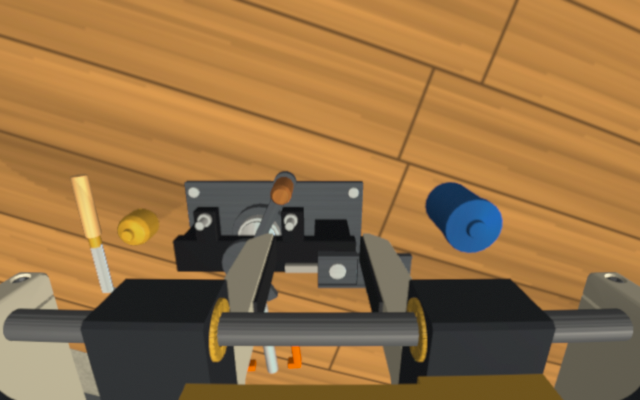

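View pics/t_h.png

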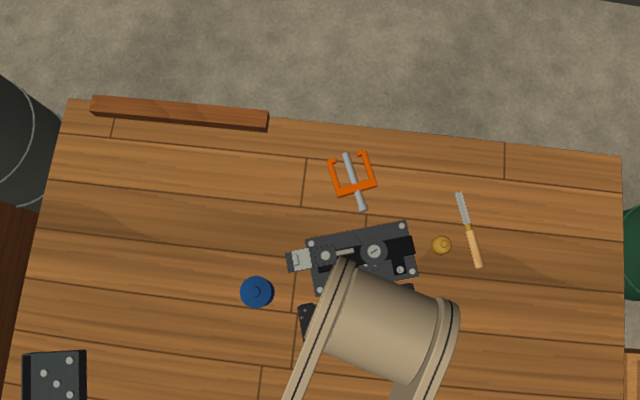

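```bash
python3 - <<'E'
from cloud import *
A=np.array([.5463,-.1074]);y=np.radians(17.5);X=np.array([np.cos(y),np.sin(y)]);Y=np.array([-np.sin(y),np.cos(y)])
for n,(r0,r1,c0,c1) in {'w1':(180,240,285,350),'w5':(180,290,395,470)}.items():
    w=cloud(n)[r0:r1,c0:c1]
    for nm,z0,z1 in [('tab',.152,.160),('shut',.1295,.134)]:
        p=w[(w[...,2]>z0)&(w[...,2]<z1)][:,:2]-A;l=np.c_[p@X,p@Y]*1000
        print(n,nm,len(l),np.percentile(l,[1,99],axis=0).round(1).tolist())
E
```

```text
w1 tab 220 [[2.2, 124.2], [25.0, 135.4]]
w1 shut 970 [[-8.9, 96.9], [36.3, 135.3]]
w5 tab 756 [[2.0, 175.0], [24.8, 186.3]]
w5 shut 1742 [[-8.9, 162.1], [35.8, 187.1]]
```

```bash
python3 -c "
from plant import robot
print(robot.close_job(), robot.read_state()['t'])"
```

```text
the job is handed in; nothing more can be done
the job is handed in; nothing more can be done
```

The race is clamped and the job is handed in at about 27 s. I pushed the catch open, pressed the button in, worked the lever through several strokes, then let go and backed off.

**Last checks**
- **Catch:** the tab moved 51 mm to press y of about 181 mm, which I take as fully open. The push met a hard stop at about 25 N.
- **Button:** its top stands at z 117–118 mm, so it is fully in.
- **Pad:** its top came down about 6.2 mm. The depth image shows no gap to the race, where one had shown before.
- **Screw:** the spindle slot turned 116° (2.02 rad) over the first strokes. It did not turn at all during the last two strokes.
- **Bystanders:** in the last top picture they sit at the same pixels as at the start. The last force reading was near zero.

**One disagreement:** once the screw stopped turning, the lever did not lock dead. It resisted with about 10–15 N, then the ratchet skipped a tooth and the lever swung on without turning the spindle. I took this, together with the pad on the race, as fully tight. I could not read the screw angle directly.

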